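Close the keyed lid of a jewelry bowl

ROBOT

A 7-joint arm with a two-finger parallel gripper is mounted at the origin on the work surface. World frame = base frame: x ahead of the robot, y to its left, z up, the work surface at z = 0. Lengths are in m, angles in degrees, forces in N, time in s.
With the tool pointing down it reaches from about 0.425 to 0.875 m from the base axis. Payload 4.7 kg.
Tool frame: the origin (TCP) lies on the centre line of the jaws, within the pads' length; the fingertips stand 8 mm ahead of it and the grasp point (between the pads) lies 11 mm behind it; z points along the fingers, y is the direction in which the jaws open and shut (so a half turn about z gives the same grasp; the last joint's range is limited). The gripper opens to 87 mm and grips with 3 to 60 N. Pads are 19 mm wide; open, the fingers measure 117 mm over their backs; the gripper's body (75 mm by 190 mm) begins 51 mm behind the grasp point.
Start: joints at [67.271, 18.392, -4.016, 83.108, 1.295, 78.541, -3.26], TCP at [0.26, -0.596, 0.207] pointing down, gripper open.
Joint ranges: [-163.93, 163.93], [-17.29, 119.83], [-79.2, 71.16], [3.27, 140.29], [-89.18, 269.18], [5.43, 117.66], [-154.24, 154.24]. Speed limits (degrees/s): [147.25, 147.25, 180, 180, 180, 180, 180].

INTERFACE

Orientations are given as [roll, pitch, yaw] about the fixed x, y, z axes, in that order (R = Rz(yaw) Ry(pitch) Rx(roll)).
In Python, from cell import env gives the robot as it stands. The module is installed in compiled form; this text tells all that it offers.
- The arm moves only by the tool move_arm, never from a script. Its argument "steps" is a list of rows, each a list of 2 entries, a list of its own where there are three numbers: the shift along the tool's x, y, z in m, then the turn about the tool's z in rad. A call has 1 to 20 rows; each row is the pose to reach, as a shift and turn from the pose commanded when the call began, along the tool's axes at that moment; what a row does not reach only later rows make up. A row lasts 1/8 s, in which the tool goes at most 62.5 mm and 10.7 degrees, less where a joint would pass 70% of its speed; a pose out of reach is approached as far as the arm can. A call with a gripper value outside its range is refused whole. "hand" is the closure, from -1 (fully open) to 1 (shut), set as the call begins (left out, the last holds). The fingers move at their own pace and stop on an object; "squeeze" is the grip in N (left out, the last holds). Time passes only in rows, so rows that repeat a pose let the fingers close. It gives the time, the measured TCP pose, the force and the opening at its end, in the units of the state.
- env.get_obs(): the state, without advancing time (a new reading comes with each control period).
- env.read_camera(name): name is "scene" or "top" or "wrist"; returns (picture, depth): 480x640x3 uint8, red, green, blue; 480x640 float32, m along the optical axis (not along the pixel's ray), 0 where there is no reading.
- env.calibration(name): a dict with "intrinsics" (3x3 intrinsics, pixels), "D" ([k1, k2, p1, p2, k3] as OpenCV has them; the pictures are not rectified), "position" and "orientation" of the camera in the world; the wrist camera has in their place "mount" (4x4, takes a point from camera to tool coordinates, whose origin is the TCP and whose axes are the flange's). Camera axes: x right, y up, looking along -z (the intrinsics and any distortion apply to the point x, -y, -z); pixel columns grow to the right and rows downward; lengths in m; the calibration is good to about 2 mm. A picture is of the moment at which its call begins: read the wrist's pose just before it. calibration takes no time and is no camera call.
- env.sign_off(): hands the job in, once; it reports no verdict.
Trained networks look in the newest picture that a camera, given by its name, has taken for a name from the list of things; names that differ only in an ending like _2 or _b are one class to them, and where a whole thing is asked for, a point or a joint stands for the part that bears it (a point fixed in the world has none). Each returns a list of dicts, best first, with "conf" (0 to 1); they miss things now and then, are a little off and sometimes report something else, mostly with a low value. They report only what shows in the picture. A call takes as long as a camera call.
- env.cut_out(camera, query): "region" (480x640 bool, what is visible of it) and "uv" ([column, row] in pixels, amid what is visible of it).
The state is a dict: "time_s": time; "qpos": joint angles; "joint_velocities": joint speeds; "effort": joint torques, N m; "tool_pos": TCP position; "tool_rot": TCP orientation; "force": force on the tool from outside, world axes, zero at the start; "wrist_torque": the same for the moment, N m; "grip_width": finger opening in m.
Only numpy, scipy, OpenCV 4.12 (cv2) and the standard library are available. Lean on these libraries where they do the work, as an engineer would, in place of code of your own. Each camera call takes 0.05 s, during which the arm holds its last target. There are 200 camera calls.

TASK

Close the round wooden jewelry bowl: with a fingertip push the lid's little finger peg sideways to turn the lid until the notch in its edge is over the upright pin on the bowl's rim, then press the lid down until it is fully home on the rim. Only push and press: do not take the peg between the fingers and do not lift the lid. Leave the brush and the lip balm tubes as they are.

Things in the scene. Friction and masses are not known exactly. Their poses are not given: they have to be found in the camera images.
- bowl: The round wooden jewelry bowl, 150 mm across, darker than its lid; its flat rim is 20 mm wide and 45 mm above the dresser top. Origin at the centre of its underside, on the lid's axis. The pin stands on the side of its own +x axis. It does not move.
- lid_center (a point): Centre of the upper face of the bowl's lid, on the axis about which it turns. The lid is a pale wooden disc 128 mm across with one notch in its edge and one finger peg on top; its middle 112 mm is 11 mm thick (this face), the outer 8 mm all round 10 mm thick. This face starts 66.5 mm above the dresser top; fully home it is 57 mm above it.
- lid_notch (a point): Middle of the mouth of the notch at the lid's edge, 64 mm from the lid's axis, on the upper face of the thinner outer part. The notch is a slot through the lid's full thickness, 20 mm wide and about 8 mm deep inward from the edge. The way from lid_center to here is the notch's direction.
- lid_peg (a point): Centre of the top of the finger peg, an upright dark wooden peg 14 mm in diameter that rises 19 mm above the lid's upper face, 44 mm from the lid's axis, opposite the notch. It is part of the lid: pushed sideways, square to the radius, with about 1.5 N it turns the lid either way; the lid stays at the angle where it is left.
- rim_pin (a point): Centre of the top of the steel pin upright on the bowl's rim, 64 mm from the lid's axis, 12 mm in diameter. It rises 9 mm above the rim to 54 mm above the dresser top; half of it shows outside the lid's edge. Until the notch is over it the lid cannot go down (it stops after 1.5 mm); the notch has about 4 mm to spare on each side.
- lid_turn (a joint): Angle of the lid in rad, growing anticlockwise seen from above; it turns without end. 0 (or 6.283) means that the notch is exactly over the pin; about 0.06 either way still lets the lid go down. It starts between 1.0 and 5.28.
- lid_down (a joint): How far the lid has gone down, in m: 0 at the start, 0.0095 fully home on the rim, negative if it is lifted. A stiff gasket holds the lid at the height where it is left; pushing it down takes about 6 N.
- brush: Bystander: a black plastic detangling brush lying bristles up, 215 mm long, 68 mm wide, 27 mm high; origin on its underside near its middle, handle towards its own +x.
- balm_a: Bystander: an upright silver aluminium lip balm tube 19 mm in diameter and 68 mm tall, standing on the low mirrored tray; origin at the centre of its underside.
- balm_b: Bystander: a second lip balm tube like balm_a, on the same tray.

How it is judged (in metres and radians):
On the way:
1. the notch is brought over the pin while the lid is still up (horizontal distance between lid_notch and rim_pin below 0.006 m and value of joint lid_down below 0.004 m).
At the end, for the whole second after the job is handed in: The lid is down at least 8 of its 9.5 mm, at rest, with its notch within 7 mm of the pin, both lip balm tubes stand upright and they and the brush are within 20 mm of where they were (value of joint lid_down above 0.008 m and horizontal distance between lid_notch and rim_pin below 0.007 m and velocity of joint lid_turn between -0.05 and 0.05 rad/s and distance of each of brush, balm_a, balm_b from where it was at the start of the episode below 0.02 m and angle between each of balm_a, balm_b's own z axis and vertical below 0.2 rad); the robot touches nothing.
It fails at once if the lid is lifted more than 4 mm (value of joint lid_down below -0.004 m).
It fails at once if the finger peg is taken between the fingers (the point between the finger pads comes within 8 mm of the peg's axis, less than 15 mm above its top) (horizontal distance between the grasp point and lid_peg below 0.008 m and z of the grasp point in the frame of lid_peg below 0.015 m).
It fails at once if the brush or a lip balm tube is moved more than 20 mm or a tube is tipped (distance of any of brush, balm_a, balm_b from where it was at the start of the episode above 0.02 m or angle between any of balm_a, balm_b's own z axis and vertical above 0.3 rad).
It also fails if it takes over 64 s, if anything falls off the work surface, if the arm or the gripper's body presses on something with over 40 N, if the wrist force passes 120 N, or if a joint passes its speed limit or range.

## Working session

There is one attempt and no reset: what is moved stays moved. The work goes in short steps, Python scripts to look and compute and a tool call to move; the robot and the scene stay as the last step left them, time stands still between calls to the robot, and variables do not carry over. Pictures are saved under pics/ and viewed, about 8 in all and at most 12, crops included, and the job is handed in when it is done.

Besides the shell and the picture viewer there is one more tool, called after "Call:" as name(argument=value, ...), one argument or row to a line, values as JSON. move_arm: Moves the arm, as the interface text tells. Its arguments: {"type":"object","properties":{"steps":{"type":"array"},"hand":{"type":"number"},"squeeze":{"type":"number"}},"required":["steps"]}

```bash
mkdir -p pics; cat > h.py <<'E'
import numpy as np, cv2
from scipy.spatial.transform import Rotation as R
from cell import env
def cam(name):
    o=env.get_obs(); c=env.calibration(name); im,d=env.read_camera(name)
    return o,c,im,d
def rot(q):
    q=np.array(q,float)
    if q.shape==(3,3): return q
    return R.from_quat(q).as_matrix() if q.size==4 else R.from_euler('xyz',q,degrees=True).as_matrix()
def pose(o,c):
    if 'mount' in c:
        T=np.eye(4);T[:3,:3]=rot(o['tool_rot']);T[:3,3]=o['tool_pos']; return T@np.array(c['mount'])
    T=np.eye(4);T[:3,:3]=rot(c['orientation']);T[:3,3]=c['position'];return T
def rays(c,T,uv):
    p=cv2.undistortPoints(np.array(uv,float).reshape(-1,1,2),np.array(c['intrinsics']),np.array(c['D']))[:,0]
    return np.c_[p[:,0],-p[:,1],-np.ones(len(p))]@T[:3,:3].T
def onz(c,T,uv,z):
    r=rays(c,T,uv); t=T[:3,3]; return t+r*((z-t[2])/r[:,2])[:,None]
def deproj(c,T,uv,d): return T[:3,3]+rays(c,T,uv)*np.array(d)[:,None]
E
python3 - <<'E'
from h import *
print(env.get_obs())
for n in('scene','top'):
    o,c,im,d=cam(n);T=pose(o,c);print(n,c)
    cv2.imwrite(f'pics/{n}1.png',im[:,:,::-1])
    for q in('bowl','lid_center','lid_notch','lid_peg','rim_pin','brush','balm_a'):
        for r in env.cut_out(n,q)[:3]:
            m=r['region'];v,u=np.nonzero(m&(d>0))
            P=deproj(c,T,np.c_[u,v],d[v,u]) if len(u) else np.zeros((1,3))
            print(q,round(r['conf'],2),np.round(r['uv']),m.sum(),np.round(np.median(P,0),4),np.round(P.min(0),3),np.round(P.max(0),3))
E
```

```text
{'time_s': 0.0, 'qpos': array([67.2705595 , 18.44063101, -4.01490504, 83.17655488,  1.29609546,
       78.53999228, -3.26035571]), 'joint_velocities': array([ 0.05440761, -0.14322272,  0.03253511,  0.02060059,  0.07176623,
        0.06663124, -0.07398521]), 'effort': array([-2.17192942e-04, -4.91294825e+01, -4.04057242e-01, -3.12525415e+01,
       -6.37814845e-02,  4.38063231e-02,  1.86629118e-04]), 'tool_pos': array([ 0.25927674, -0.59540284,  0.20602917]), 'tool_rot': array([-1.79888125e+02,  7.05265629e-03,  2.35385022e+01]), 'force': array([ 0.30470973, -0.40950242,  0.14589259]), 'wrist_torque': array([-0.01540752,  0.02510165,  0.03153455]), 'grip_width': 0.0867674368488836}
scene {'intrinsics': array([[519.41769089,   0.        , 316.91773202],
       [  0.        , 519.41769089, 232.39850677],
       [  0.        ,   0.        ,   1.        ]]), 'D': array([-0.01803188,  0.        ,  0.        ,  0.        ,  0.        ]), 'position': array([ 1.13448682, -0.02188785,  0.86159967]), 'orientation': array([36.87105024, -0.64258197, 84.68361006])}
bowl 0.92 [245. 274.] 4660 [ 0.6
[... 1345 characters left out ...]
center 0.7 [393. 215.] 3101 [ 0.5985 -0.0991  0.0661] [ 0.535 -0.164  0.026] [ 0.664 -0.035  0.089]
lid_notch 0.81 [391. 217.] 3129 [ 0.599  -0.0992  0.0661] [ 0.535 -0.164  0.026] [ 0.664 -0.035  0.089]
lid_peg 0.93 [392. 217.] 3068 [ 0.5998 -0.0975  0.0661] [ 0.536 -0.16   0.026] [ 0.664 -0.035  0.089]
lid_peg 0.53 [391. 218.] 4096 [ 0.5955 -0.0958  0.0653] [ 0.526 -0.177 -0.004] [ 0.683 -0.026  0.089]
rim_pin 0.87 [390. 222.] 3916 [ 0.5965 -0.0956  0.0654] [ 0.528 -0.17   0.026] [ 0.672 -0.026  0.089]
brush 0.74 [500. 291.] 2177 [ 0.4568 -0.3329  0.0134] [ 0.386 -0.367 -0.004] [ 0.603 -0.293  0.032]
balm_a 0.67 [199. 263.] 142 [0.5054 0.2925 0.0656] [0.497 0.287 0.003] [0.52  0.309 0.075]
```

```bash
python3 - <<'E'
import cv2,numpy as np
a=cv2.imread('pics/top1.png')[160:290,330:450];b=cv2.imread('pics/scene1.png')[200:340,175:315]
a=cv2.resize(a,None,fx=3.3,fy=3.3,interpolation=2);b=cv2.resize(b,None,fx=2.8,fy=2.8,interpolation=2)
h=max(a.shape[0],b.shape[0])
p=lambda x:cv2.copyMakeBorder(x,0,h-x.shape[0],0,0,0)
cv2.imwrite('pics/c1.png',np.hstack([p(a),p(b)]))
E
python3 - <<'E'
from h import *
# peg from depth: points z in 0.078..0.092 ; lid plane points for circle fit
for n in('top','scene'):
    o,c,im,d=cam(n);T=pose(o,c)
    v,u=np.mgrid[150:340,170:450].reshape(2,-1);k=d[v,u]>0;u,v=u[k],v[k]
    P=deproj(c,T,np.c_[u,v],d[v,u])
    near=np.hypot(P[:,0]-.6,P[:,1]+.098)<.09
    pk=near&(P[:,2]>.079)&(P[:,2]<.1); print(n,'peg',pk.sum(),P[pk].mean(0),np.median(P[pk],0))
    l=near&(P[:,2]>.06)&(P[:,2]<.072); print('lid',l.sum(),cv2.minEnclosingCircle(P[l][:,:2].astype(np.float32)),P[l].mean(0))
    r=near&(P[:,2]>.04)&(P[:,2]<.058); print('rim',cv2.minEnclosingCircle(P[r][:,:2].astype(np.float32)))
    np.savez(f'{n}.npz',P=P,u=u,v=v)
E
```

```text
top peg 38 [ 0.63144969 -0.12651538  0.0850986 ] [ 0.63108505 -0.12673252  0.08514973]
lid 3046 ((0.5993052124977112, -0.0980328768491745), 0.06456004083156586) [ 0.59890896 -0.09793011  0.06602245]
rim ((0.5995996594429016, -0.0984535962343216), 0.07449522614479065)
scene peg 50 [ 0.63372519 -0.12795244  0.08398331] [ 0.63318627 -0.12756339  0.08418799]
lid 3166 ((0.5996789336204529, -0.09941694140434265), 0.06577642261981964) [ 0.60325216 -0.09768648  0.06528062]
rim ((0.6009086966514587, -0.0974838137626648), 0.07507727295160294)
```

View pics/c1.png

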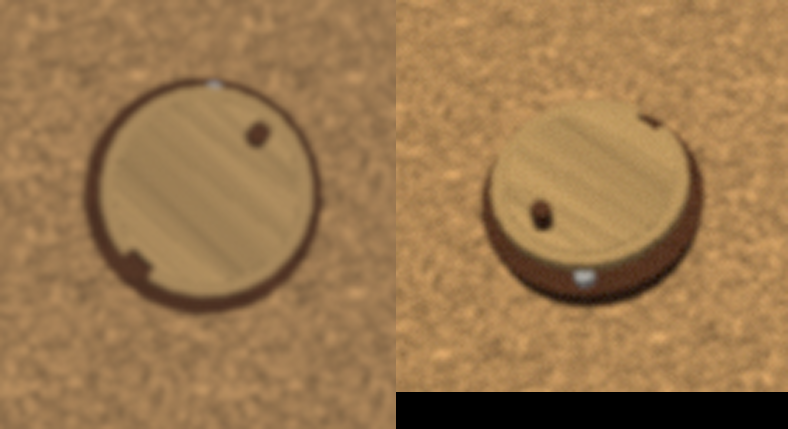

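View pics/scene1.png

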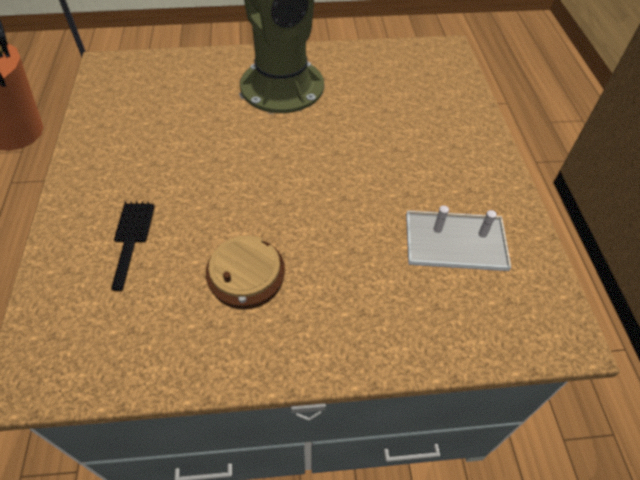

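The top crop shows the peg at upper right (crop 258,134), the notch at lower left (135,267) and the pin at the top edge (213,84). The scene view agrees: the peg is left front, the notch is at the back and the pin is in front. The brush and tubes are well away. Turning the lid clockwise by about 140° is the shorter way, so I'll go to a hover above the lid.

Call:
move_arm(
  steps=[
    [[0.016,-0.01,-0.01],-0.06],
    [[0.048,-0.03,-0.02],-0.18],
    [[0.08,-0.05,-0.03],-0.3],
    [[0.112,-0.07,-0.04],-0.43],
    [[0.144,-0.09,-0.05],-0.56],
    [[0.176,-0.11,-0.06],-0.69],
    [[0.208,-0.13,-0.07],-0.82],
    [[0.24,-0.15,-0.08],-0.95],
    [[0.272,-0.17,-0.09],-1.08],
    [[0.304,-0.19,-0.09],-1.21],
    [[0.336,-0.21,-0.09],-1.34],
    [[0.368,-0.23,-0.09],-1.47],
    [[0.4,-0.25,-0.09],-1.6],
    [[0.432,-0.27,-0.09],-1.73],
    [[0.464,-0.29,-0.09],-1.86],
    [[0.49,-0.308,-0.09],-1.96],
    [[0.505,-0.317,-0.09],-2.016],
    [[0.51,-0.32,-0.09],-2.016],
    [[0.51,-0.32,-0.09],-2.016],
    [[0.51,-0.32,-0.09],-2.016],
  ],
  hand=1,
  squeeze=10,
)

```text
time_s: 3.4
tool_pos: [0.5989, -0.1005, 0.2972]
tool_rot: [-179.9, 0.0, 138.9]
force: [0.5, -1.7, -0.2]
grip_width: 0.0008
```

```bash
python3 - <<'E'
from h import *
S={'top':[394.5,185.5],'scene':[242.1,299]}
for n in S:
    c=env.calibration(n);T=pose(None,c);print(n,'pin',onz(c,T,[S[n]],.054))
o,c,im,d=cam('wrist');T=pose(o,c);cv2.imwrite('pics/w1.png',im[:,:,::-1])
print(o['tool_pos'],o['tool_rot'],o['force'],o['qpos'],T[:3,3])
v,u=np.mgrid[0:480:2,0:640:2].reshape(2,-1);k=d[v,u]>0;u,v=u[k],v[k]
P=deproj(c,T,np.c_[u,v],d[v,u]);near=np.hypot(P[:,0]-.6,P[:,1]+.098)<.09
for a,b in((.079,.1),(.06,.073),(.04,.052)):
    l=near&(P[:,2]>a)&(P[:,2]<b);print(l.sum(),P[l].mean(0),cv2.minEnclosingCircle(P[l][:,:2].astype(np.float32)))
E
```

```text
top pin [[ 0.6663155  -0.10375296  0.054     ]]
scene pin [[ 0.66780537 -0.10244431  0.054     ]]
[ 0.59887914 -0.1004859   0.29716866] [-1.79946874e+02  2.09234437e-02  1.38898467e+02] [ 0.49552389 -1.7428157  -0.17371818] [ 36.20898485  14.69248957 -36.04696013  80.19514937   8.64350084
  87.87797922  49.63675267] [ 0.54477062 -0.05191291  0.4748653 ]
28 [ 0.63070627 -0.12567685  0.08492605] ((0.6313074827194214, -0.1270965039730072), 0.006326261907815933)
2169 [ 0.59789211 -0.09561804  0.06624486] ((0.5994535088539124, -0.09685360640287399), 0.06418834626674652)
521 [ 0.58026551 -0.08157767  0.04500637] ((0.5991303324699402, -0.09660916030406952), 0.0743822380900383)
```

View pics/w1.png

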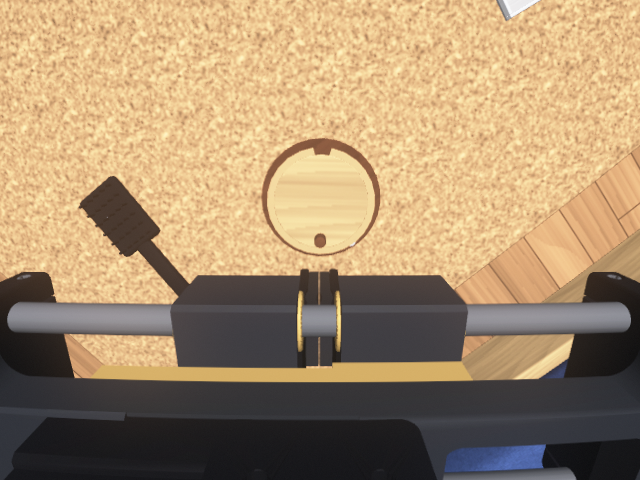

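Call:
move_arm(
  steps=[
    [[-0.02,0.018,0.01],0],
    [[-0.042,0.036,0.03],0],
    [[-0.042,0.036,0.06],0],
    [[-0.042,0.036,0.09],0],
    [[-0.042,0.036,0.12],0],
    [[-0.042,0.036,0.14],0],
    [[-0.042,0.036,0.16],0],
    [[-0.042,0.036,0.175],0],
    [[-0.042,0.036,0.19],0],
    [[-0.042,0.036,0.2],0],
    [[-0.042,0.036,0.207],0],
    [[-0.042,0.036,0.212],0],
    [[-0.042,0.036,0.215],0],
    [[-0.042,0.036,0.217],0],
    [[-0.042,0.036,0.217],0],
    [[-0.042,0.036,0.217],0],
  ],
)

```text
time_s: 5.45
tool_pos: [0.6548, -0.0993, 0.0804]
tool_rot: [180.0, 0.0, 139.0]
force: [-0.2, 0.1, 0.5]
grip_width: 0.0004
```

```bash
python3 - <<'E'
from h import *
o,c,im,d=cam('scene');a=cv2.resize(im[200:340,175:315,::-1],None,fx=4,fy=4,interpolation=2);cv2.imwrite('pics/s2.png',a)
C=np.array([.5993,-.0975]);r=o['tool_pos'][:2]-C;print(o['tool_pos'],o['tool_rot'],o['force'],np.hypot(*r),np.degrees(np.arctan2(r[1],r[0])))
E
```

```text
[ 0.65481015 -0.09925044  0.08039693] [1.79992714e+02 2.47719589e-02 1.39047919e+02] [-0.18693332  0.10924777  0.4790142 ] 0.055537745677987395 -1.8061517643506004
```

View pics/s2.png

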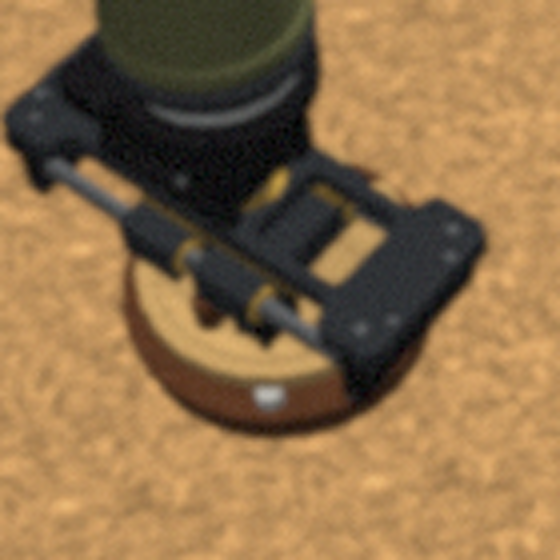

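The fingertips stand beside the peg on its anticlockwise side, clear of the lid. Next I'll work out the arc.

```bash
cat > arc.py <<'E'
import numpy as np,json,sys
# arc for block: local frame at yaw0 -> peg angle phi=yaw-180; args: x y yaw0 thetas(list of peg angles) s
def arc(x,y,yaw0,th,s,C=(.5993,-.0975),rho=.044):
    t=np.radians(yaw0);X=np.array([np.cos(t),np.sin(t)]);Y=np.array([np.sin(t),-np.cos(t)]);out=[]
    for h,si in zip(th,s):
        a=np.radians(h);p=np.array(C)+rho*np.array([np.cos(a),np.sin(a)])+si*np.array([-np.sin(a),np.cos(a)])
        D=p-[x,y];out.append([[round(float(D@X),4),round(float(D@Y),4),0],round(float(np.radians(yaw0-(h+180))),3)])
    print(json.dumps(out))
E
python3 -c "
from arc import *
n=20;th=np.r_[[-41]*3,-41-4*np.arange(1,18)];s=np.r_[.030,.025,.022,[.022]*17]
arc(.6548,-.0993,139,th,s)"
```

```text
[[[-0.0009, -0.0051, 0], 0.0], [[-0.0009, -0.0101, 0], 0.0], [[-0.0009, -0.0131, 0], 0.0], [[-0.0024, -0.0162, 0], 0.07], [[-0.0036, -0.0194, 0], 0.14], [[-0.0045, -0.0227, 0], 0.209], [[-0.0053, -0.026, 0], 0.279], [[-0.0058, -0.0294, 0], 0.349], [[-0.0061, -0.0329, 0], 0.419], [[-0.0061, -0.0363, 0], 0.489], [[-0.0059, -0.0397, 0], 0.559], [[-0.0055, -0.0431, 0], 0.628], [[-0.0048, -0.0465, 0], 0.698], [[-0.0039, -0.0498, 0], 0.768], [[-0.0027, -0.053, 0], 0.838], [[-0.0014, -0.0562, 0], 0.908], [[0.0002, -0.0592, 0], 0.977], [[0.002, -0.0622, 0], 1.047], [[0.004, -0.065, 0], 1.117], [[0.0062, -0.0676, 0], 1.187]]
```

Call:
move_arm(
  steps=[
    [[-0.001,-0.005,0],0.0],
    [[-0.001,-0.01,0],0.0],
    [[-0.001,-0.013,0],0.0],
    [[-0.0024,-0.016,0],0.07],
    [[-0.0036,-0.0194,0],0.14],
    [[-0.0045,-0.0227,0],0.21],
    [[-0.0053,-0.026,0],0.28],
    [[-0.0058,-0.0294,0],0.35],
    [[-0.006,-0.033,0],0.42],
    [[-0.006,-0.0363,0],0.49],
    [[-0.006,-0.04,0],0.56],
    [[-0.0055,-0.043,0],0.63],
    [[-0.005,-0.0465,0],0.7],
    [[-0.004,-0.05,0],0.77],
    [[-0.003,-0.053,0],0.84],
    [[-0.0014,-0.056,0],0.91],
    [[0.0,-0.059,0],0.98],
    [[0.002,-0.062,0],1.05],
    [[0.004,-0.065,0],1.12],
    [[0.006,-0.0676,0],1.19],
  ],
)

```text
time_s: 8.0
tool_pos: [0.6055, -0.1466, 0.0802]
tool_rot: [180.0, 0.0, 70.7]
force: [-0.3, 0.5, -0.4]
grip_width: 0.0004
```

```bash
python3 - <<'E'
from h import *
from arc import arc
for n in('top','scene'):
    o,c,im,d=cam(n);cv2.imwrite(f'pics/{n}3.png',cv2.resize(im[150:350,160:460,::-1],None,fx=2,fy=2,interpolation=2))
print(o['tool_pos'],o['tool_rot'],o['force'])
a=cv2.imread('pics/top3.png');b=cv2.imread('pics/scene3.png')
cv2.imwrite('pics/c3.png',np.hstack([a[:,200:],b[:,:400]]))
x,y,_=o['tool_pos'];th=-109-4*np.arange(1,16)
arc(x,y,o['tool_rot'][2],th,[.022]*15)
E
```

```text
[ 0.60516543 -0.14675091  0.0801889 ] [-1.79985728e+02  2.28335440e-02  7.05918576e+01] [ 0.00265001 -0.60986268  0.31983363]
[[[-0.0008, -0.0027, 0], 0.063], [[-0.002, -0.0059, 0], 0.133], [[-0.003, -0.0092, 0], 0.202], [[-0.0038, -0.0125, 0], 0.272], [[-0.0043, -0.0159, 0], 0.342], [[-0.0046, -0.0193, 0], 0.412], [[-0.0047, -0.0228, 0], 0.482], [[-0.0045, -0.0262, 0], 0.551], [[-0.0041, -0.0296, 0], 0.621], [[-0.0034, -0.033, 0], 0.691], [[-0.0025, -0.0363, 0], 0.761], [[-0.0014, -0.0395, 0], 0.831], [[-0.0001, -0.0427, 0], 0.9], [[0.0015, -0.0458, 0], 0.97], [[0.0033, -0.0487, 0], 1.04]]
```

View pics/c3.png

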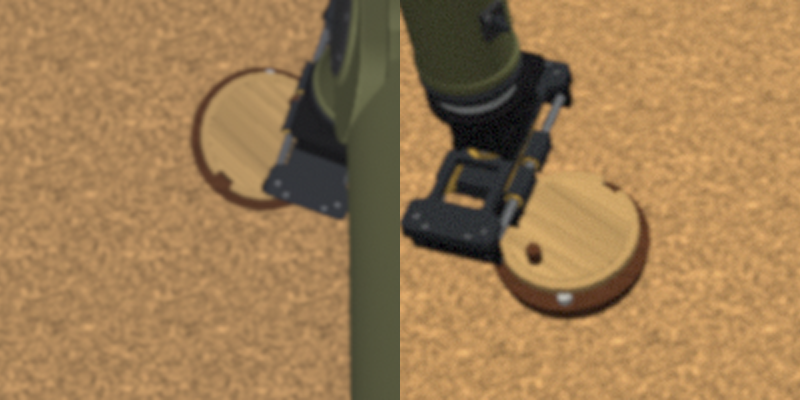

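The lid looks unturned: the peg is still near scene pixel (226,276) and the notch near top pixel (370,241), yet the fingers have gone past the peg. I'll measure before moving again.

```bash
python3 - <<'E'
from h import *
for n in('scene','wrist'):
    o,c,im,d=cam(n);T=pose(o,c)
    v,u=np.mgrid[0:480,0:640].reshape(2,-1);k=d[v,u]>0;u,v=u[k],v[k]
    P=deproj(c,T,np.c_[u,v],d[v,u]);near=np.hypot(P[:,0]-.6,P[:,1]+.098)<.085
    l=near&(P[:,2]>.079)&(P[:,2]<.09);print(n,l.sum(),np.median(P[l],0))
    # points near tool tip
    tp=np.array(o['tool_pos']);m=(np.hypot(*(P[:,:2]-tp[:2]).T)<.03)&(P[:,2]>.068)&(P[:,2]<.13)
    Q=P[m];print('tool',m.sum())
    for a in np.arange(.068,.13,.006):
        q=Q[(Q[:,2]>=a)&(Q[:,2]<a+.006)]
        if len(q):
            y=np.radians(o['tool_rot'][2]);D=q[:,:2]-tp[:2];lx=D@[np.cos(y),np.sin(y)];ly=D@[np.sin(y),-np.cos(y)]
            print(round(a,3),len(q),np.round([lx.min(),lx.max(),ly.min(),ly.max()],3))
    if n=='wrist': w=im
    else: s=cv2.resize(im[230:330,180:300],(480,400),interpolation=2)
cv2.imwrite('pics/w4.png',np.hstack([cv2.resize(w,(533,400))[:, 130:430],s])[:,:,::-1]);print(o['tool_pos'],o['force'])
E
```

```text
scene 52 [ 0.63443203 -0.12750794  0.08396844]
tool 89
0.068 17 [-0.007  0.029 -0.026  0.018]
0.08 9 [0.02  0.025 0.012 0.022]
0.092 10 [ 0.003  0.011 -0.007  0.01 ]
0.098 14 [ 0.004  0.011 -0.006  0.01 ]
0.104 13 [ 0.006  0.011 -0.004  0.011]
0.11 13 [-0.005  0.011 -0.002  0.01 ]
0.116 8 [-0.005  0.011  0.006  0.011]
0.122 5 [-0.002  0.003  0.01   0.012]
wrist 578 [ 0.63218424 -0.12557222  0.08516377]
tool 1239
0.068 24 [-0.     0.029 -0.022  0.014]
0.074 3 [0.027 0.028 0.012 0.012]
0.08 88 [0.021 0.028 0.012 0.021]
0.086 7 [0.022 0.026 0.014 0.018]
0.092 71 [ 0.01   0.013 -0.009  0.009]
0.098 177 [ 0.008  0.013 -0.009  0.009]
0.104 230 [-0.001  0.013 -0.009  0.009]
0.11 176 [ 0.01   0.013 -0.008  0.008]
0.116 224 [ 0.007  0.013 -0.008  0.008]
0.122 183 [ 0.008  0.013 -0.007  0.007]
0.128 56 [ 0.01   0.012 -0.006  0.006]
[ 0.60566912 -0.1465639   0.08025494] [-0.27308524  0.80722073 -0.16150078]
```

View pics/w4.png

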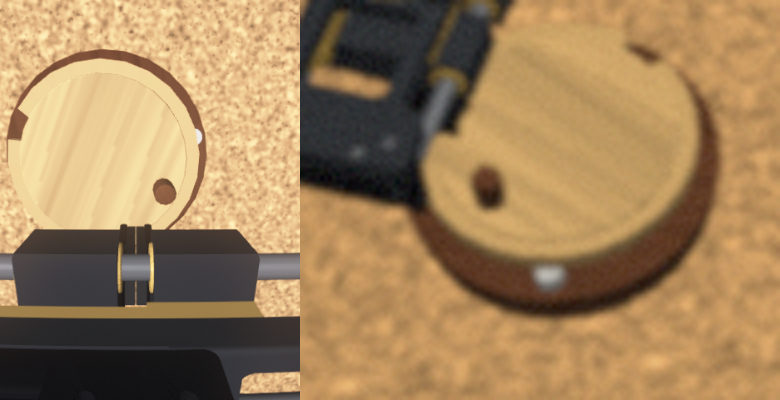

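The wrist and scene depth both show the closed fingers ending at z≈0.092, not the 0.072 expected from the description. They passed over the peg without contact, and peg and lid are unmoved. I'll raise, go back behind the peg, and descend further while watching the force.

Call:
move_arm(
  steps=[
    [[0,0,-0.02],0],
    [[0,0,-0.04],0],
    [[0.006,0.003,-0.045],-0.13],
    [[0.012,0.006,-0.045],-0.26],
    [[0.018,0.009,-0.045],-0.4],
    [[0.024,0.012,-0.045],-0.53],
    [[0.03,0.015,-0.045],-0.66],
    [[0.036,0.018,-0.045],-0.8],
    [[0.042,0.021,-0.045],-0.93],
    [[0.048,0.024,-0.045],-1.06],
    [[0.055,0.028,-0.045],-1.19],
    [[0.061,0.031,-0.045],-1.19],
    [[0.061,0.031,-0.03],-1.19],
    [[0.061,0.031,-0.015],-1.19],
    [[0.061,0.031,-0.005],-1.19],
    [[0.061,0.031,0.0],-1.19],
    [[0.061,0.031,0.004],-1.19],
    [[0.061,0.031,0.007],-1.19],
    [[0.061,0.031,0.007],-1.19],
  ],
)

```text
time_s: 10.58
tool_pos: [0.6551, -0.0989, 0.0732]
tool_rot: [-180.0, 0.0, 139.0]
force: [0.3, 0.3, 0.4]
grip_width: 0.0002
```

```bash
cat > tip.py <<'E'
from h import *
for n in('scene','wrist'):
    o,c,im,d=cam(n);T=pose(o,c)
    v,u=np.mgrid[0:480,0:640].reshape(2,-1);k=d[v,u]>0;u,v=u[k],v[k]
    P=deproj(c,T,np.c_[u,v],d[v,u]);tp=np.array(o['tool_pos'])
    m=(np.hypot(*(P[:,:2]-tp[:2]).T)<.017)&(P[:,2]>.069)&(P[:,2]<.11);Q=P[m]
    print(n,np.histogram(Q[:,2],np.arange(.069,.11,.003)))
print(tp,o['tool_rot'],o['force'])
E
python3 tip.py
```

```text
scene (array([ 1,  0,  0,  0,  0,  0, 10,  7, 10,  9,  5,  8,  4]), array([0.069, 0.072, 0.075, 0.078, 0.081, 0.084, 0.087, 0.09 , 0.093,
       0.096, 0.099, 0.102, 0.105, 0.108]))
wrist (array([  0,   0,   0,   0,   0,   1,  43,  85,  86, 129, 102,  86,  90]), array([0.069, 0.072, 0.075, 0.078, 0.081, 0.084, 0.087, 0.09 , 0.093,
       0.096, 0.099, 0.102, 0.105, 0.108]))
[ 0.65522916 -0.09895601  0.07335181] [1.79994062e+02 2.09032043e-02 1.39041632e+02] [-1.22211858 -0.10472162 -0.5841446 ]
```

Call:
move_arm(
  steps=[
    [[0,0,0.004],0],
    [[0,0,0.008],0],
    [[0,0,0.011],0],
    [[0,0,0.013],0],
    [[0,0,0.013],0],
  ],
)

```text
time_s: 11.3
tool_pos: [0.655, -0.0989, 0.0599]
tool_rot: [-180.0, -0.0, 139.0]
force: [0.2, 0.9, 0.6]
grip_width: 0.0003
```

```bash
python3 tip.py; python3 - <<'E'
from arc import *
from cell import env
o=env.get_obs();x,y,_=o['tool_pos']
th=np.r_[[-41]*3,-41-3.5*np.arange(1,15)];s=np.r_[.028,.022,.018,[.016]*14]
arc(x,y,o['tool_rot'][2],th,s)
E
```

```text
scene (array([ 0,  2,  7,  8,  7, 10,  5,  7,  5,  2,  1,  0,  0]), array([0.069, 0.072, 0.075, 0.078, 0.081, 0.084, 0.087, 0.09 , 0.093,
       0.096, 0.099, 0.102, 0.105, 0.108]))
wrist (array([  0,   4,  68,  89,  99, 128,  92,  90,  90, 104, 116, 104,  73]), array([0.069, 0.072, 0.075, 0.078, 0.081, 0.084, 0.087, 0.09 , 0.093,
       0.096, 0.099, 0.102, 0.105, 0.108]))
[ 0.65508249 -0.09888722  0.06012095] [-1.79995370e+02  1.62673713e-04  1.39047955e+02] [-0.50234897  0.31976974  0.56024021]
[[[-0.0009, -0.0076, 0], 0.001], [[-0.0009, -0.0136, 0], 0.001], [[-0.0009, -0.0176, 0], 0.001], [[-0.0018, -0.0223, 0], 0.062], [[-0.0025, -0.0251, 0], 0.123], [[-0.0031, -0.0279, 0], 0.184], [[-0.0035, -0.0307, 0], 0.245], [[-0.0037, -0.0336, 0], 0.306], [[-0.0037, -0.0364, 0], 0.367], [[-0.0036, -0.0393, 0], 0.428], [[-0.0032, -0.0421, 0], 0.489], [[-0.0028, -0.0449, 0], 0.551], [[-0.0021, -0.0477, 0], 0.612], [[-0.0013, -0.0504, 0], 0.673], [[-0.0003, -0.0531, 0], 0.734], [[0.0009, -0.0557, 0], 0.795], [[0.0022, -0.0583, 0], 0.856]]
```

The tip is now at about 0.074, below the peg's top and above the lid. I'll push about 20° first and check.

Call:
move_arm(
  steps=[
    [[-0.001,-0.0076,0],0],
    [[-0.001,-0.0136,0],0],
    [[-0.001,-0.0176,0],0],
    [[-0.0018,-0.0223,0],0.06],
    [[-0.0025,-0.025,0],0.12],
    [[-0.003,-0.028,0],0.18],
    [[-0.0035,-0.0307,0],0.245],
    [[-0.0037,-0.0336,0],0.305],
    [[-0.0037,-0.0364,0],0.365],
  ],
)

```text
time_s: 12.52
tool_pos: [0.6345, -0.1286, 0.0603]
tool_rot: [179.9, 0.0, 118.0]
force: [1.2, 0.4, -1.0]
grip_width: 0.0006
```

```bash
cat > peg.py <<'E'
from h import *
from arc import arc
C=np.array([.5993,-.0975])
def peg(names=('scene','wrist')):
    for n in names:
        o,c,im,d=cam(n);T=pose(o,c);tp=np.array(o['tool_pos'])
        v,u=np.mgrid[0:480,0:640].reshape(2,-1);k=(d[v,u]>0);u,v=u[k],v[k]
        P=deproj(c,T,np.c_[u,v],d[v,u]);I=im[v,u].astype(int)
        r=np.hypot(*(P[:,:2]-C).T);t=np.radians(o['tool_rot'][2]);D=P[:,:2]-tp[:2]
        ly=D@[np.sin(t),-np.cos(t)]
        m=(r>.03)&(r<.058)&(P[:,2]>.081)&(P[:,2]<.0885)&(I[:,0]-I[:,2]>15)  # brown
        q=P[m]
        if len(q): 
            md=np.median(q,0)-np.r_[C,0];print(n,len(q),'peg r',np.hypot(*md[:2]).round(4),'ang',np.degrees(np.arctan2(md[1],md[0])).round(1),md[2].round(4))
        else: print(n,'none')
    r=tp[:2]-C;t=np.radians(o['tool_rot'][2]);X=np.array([np.cos(t),np.sin(t)]);Y=np.array([np.sin(t),-np.cos(t)])
    print('tool',tp.round(4),o['tool_rot'].round(1),'F',o['force'].round(1),'radial',-r@X,'s',r@Y);return o
E
python3 - <<'E'
from peg import *
o=peg();x,y,_=o['tool_pos'];y0=o['tool_rot'][2];th=(y0-180)-3.5*np.arange(1,21)
arc(x,y,y0,th,[.016]*20)
E
```

```text
scene none
wrist 267 peg r 0.0394 ang -35.6 0.085
tool [ 0.6341 -0.1291  0.0603] [180.    0.  117.9] F [-0.9  0.9 -1.9] radial 0.04418399380728012 s 0.01596071818934947
[[[-0.0007, -0.0027, 0], 0.061], [[-0.0014, -0.0054, 0], 0.122], [[-0.002, -0.0082, 0], 0.183], [[-0.0024, -0.0111, 0], 0.244], [[-0.0026, -0.0139, 0], 0.305], [[-0.0026, -0.0168, 0], 0.367], [[-0.0025, -0.0196, 0], 0.428], [[-0.0022, -0.0225, 0], 0.489], [[-0.0017, -0.0253, 0], 0.55], [[-0.001, -0.0281, 0], 0.611], [[-0.0002, -0.0308, 0], 0.672], [[0.0008, -0.0335, 0], 0.733], [[0.0019, -0.0361, 0], 0.794], [[0.0032, -0.0387, 0], 0.855], [[0.0047, -0.0411, 0], 0.916], [[0.0063, -0.0435, 0], 0.977], [[0.0081, -0.0458, 0], 1.038], [[0.01, -0.0479, 0], 1.1], [[0.012, -0.0499, 0], 1.161], [[0.0141, -0.0518, 0], 1.222]]
```

```bash
cat > view.py <<'E'
from h import *;import sys
o,c,im,d=cam('scene');s=cv2.resize(im[230:330,180:300],(480,400),interpolation=2)
o,c,w,d=cam('wrist');cv2.imwrite(sys.argv[1],np.hstack([cv2.resize(w[60:300,180:372],(320,400)),s])[:,:,::-1])
E
python3 view.py pics/v5.png
```

```text
(no output)
```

View pics/v5.png

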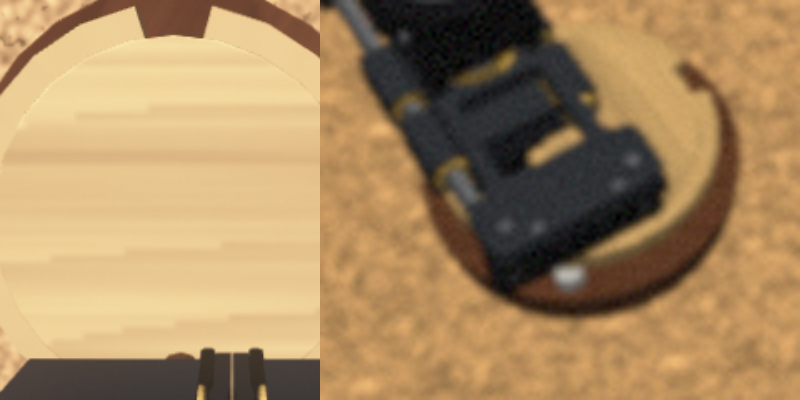

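The push is working: the notch has moved clockwise and the peg sits beside the fingers. I'll carry on along the arc.

Call:
move_arm(
  steps=[
    [[-0.0007,-0.0027,0],0.06],
    [[-0.0014,-0.0054,0],0.12],
    [[-0.002,-0.0082,0],0.183],
    [[-0.0024,-0.011,0],0.244],
    [[-0.0026,-0.014,0],0.305],
    [[-0.0026,-0.0168,0],0.367],
    [[-0.0025,-0.0196,0],0.428],
    [[-0.0022,-0.0225,0],0.49],
    [[-0.0017,-0.0253,0],0.55],
    [[-0.001,-0.028,0],0.61],
    [[0,-0.0308,0],0.672],
    [[0.0008,-0.0335,0],0.733],
    [[0.0019,-0.036,0],0.794],
    [[0.0032,-0.0387,0],0.855],
    [[0.0047,-0.041,0],0.916],
    [[0.0063,-0.0435,0],0.977],
    [[0.008,-0.0458,0],1.038],
    [[0.01,-0.048,0],1.1],
    [[0.012,-0.05,0],1.16],
    [[0.014,-0.0518,0],1.22],
  ],
)

```text
time_s: 15.22
tool_pos: [0.582, -0.1412, 0.0603]
tool_rot: [179.9, -0.0, 48.2]
force: [0.1, -0.4, -0.8]
grip_width: 0.0008
```

```bash
cat > notch.py <<'E'
from h import *
from arc import arc
C=np.array([.5993,-.0975])
def ring(n,rr=.0605,z=.0655,C=C):
    o,c,im,d=cam(n);T=pose(o,c);a=np.radians(np.arange(0,360,.5))
    W=np.c_[C[0]+rr*np.cos(a),C[1]+rr*np.sin(a),np.full(len(a),z)]
    p=(W-T[:3,3])@T[:3,:3];q=p*[1,-1,-1]
    uv=cv2.projectPoints(q,np.zeros(3),np.zeros(3),np.array(c['intrinsics']),np.array(c['D']))[0][:,0].astype(np.float32)
    s=cv2.remap(cv2.GaussianBlur(im,(0,0),.7),uv[:,0][None],uv[:,1][None],1)[0].astype(int)
    ins=(uv[:,0]>1)&(uv[:,0]<638)&(uv[:,1]>1)&(uv[:,1]<478)
    dep=cv2.remap(d,uv[:,0][None],uv[:,1][None],0)[0]; free=abs(dep-q[:,2])<.03
    br=ins&free&(s[:,0]>60)&(s.sum(1)<350)&(s[:,0]-s[:,2]>25)
    # runs
    e=np.flatnonzero(br);runs=np.split(e,np.flatnonzero(np.diff(e)>3)+1) if len(e) else []
    for r in runs:
        if len(r)>8: print(n,'brown',r[0]/2,r[-1]/2,'mid',(r[0]+r[-1])/4)
    return o
E
python3 - <<'E'
from notch import *
for n in('scene','wrist','top'): o=ring(n)
x,y,_=o['tool_pos'];y0=o['tool_rot'][2];r=o['tool_pos'][:2]-C;t=np.radians(y0)
print(o['tool_pos'],y0,o['force'],'rad',-r@[np.cos(t),np.sin(t)],'s',r@[np.sin(t),-np.cos(t)])
arc(x,y,y0,(y0-180)-3*np.arange(1,21),[.016]*20)
E
python3 view.py pics/v6.png
```

```text
scene brown 38.5 48.5 mid 43.5
scene brown 51.5 56.0 mid 53.75
wrist brown 39.0 56.0 mid 47.5
top brown 38.0 57.5 mid 47.75
[ 0.58174744 -0.14106179  0.06026875] 48.27155473482328 [ 0.41458095 -0.66037265 -1.33713784] rad 0.04419349892918641 s 0.01589515623560988
[[[-0.0006, -0.0022, 0], 0.052], [[-0.0012, -0.0046, 0], 0.105], [[-0.0018, -0.007, 0], 0.157], [[-0.0022, -0.0094, 0], 0.209], [[-0.0024, -0.0118, 0], 0.262], [[-0.0026, -0.0143, 0], 0.314], [[-0.0026, -0.0167, 0], 0.367], [[-0.0025, -0.0192, 0], 0.419], [[-0.0023, -0.0216, 0], 0.471], [[-0.0019, -0.024, 0], 0.524], [[-0.0014, -0.0264, 0], 0.576], [[-0.0008, -0.0288, 0], 0.628], [[-0.0001, -0.0312, 0], 0.681], [[0.0008, -0.0334, 0], 0.733], [[0.0018, -0.0357, 0], 0.785], [[0.0029, -0.0379, 0], 0.838], [[0.0041, -0.04, 0], 0.89], [[0.0054, -0.0421, 0], 0.942], [[0.0068, -0.0441, 0], 0.995], [[0.0083, -0.046, 0], 1.047]]
```

View pics/v6.png

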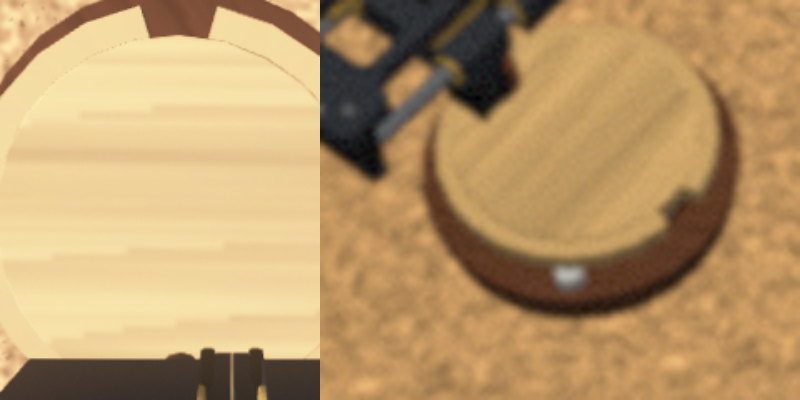

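Notch at about 47.6° in all three cameras, tracking tool yaw minus 0.6°; pin at about -4.6°. I'll push 42° more, then measure finely.

Call:
move_arm(
  steps=[
    [[-0.0006,-0.0022,0],0.052],
    [[-0.0012,-0.0046,0],0.105],
    [[-0.0018,-0.007,0],0.157],
    [[-0.0022,-0.0094,0],0.209],
    [[-0.0024,-0.0118,0],0.262],
    [[-0.0026,-0.0143,0],0.314],
    [[-0.0026,-0.0167,0],0.367],
    [[-0.0025,-0.0192,0],0.419],
    [[-0.0023,-0.0216,0],0.471],
    [[-0.0019,-0.024,0],0.524],
    [[-0.0014,-0.0264,0],0.576],
    [[-0.0008,-0.0288,0],0.628],
    [[0,-0.031,0],0.68],
    [[0.0008,-0.0334,0],0.733],
    [[0.0008,-0.0334,0],0.733],
  ],
)

```text
time_s: 17.35
tool_pos: [0.5574, -0.1182, 0.0602]
tool_rot: [180.0, 0.0, 6.3]
force: [0.3, -0.3, -0.9]
grip_width: 0.0003
```

```bash
cat > pin.py <<'E'
from notch import *
def pin(n):
    o,c,im,d=cam(n);T=pose(o,c)
    v,u=np.mgrid[0:480,0:640].reshape(2,-1);W=onz(c,T,np.c_[u,v],.054)
    I=im[v,u].astype(int);r=np.hypot(*(W[:,:2]-C).T)
    a=np.degrees(np.arctan2(W[:,1]-C[1],W[:,0]-C[0]))
    m=(r>.055)&(r<.078)&(abs(a+5)<20)&(I.max(1)-I.min(1)<30)&(I.min(1)>110)&(abs(d[v,u]-((W-T[:3,3])@T[:3,:3])[:,2]*-1)<.03)
    if m.sum(): print(n,'pin px',m.sum(),'r',r[m].mean().round(4),'ang',a[m].mean().round(2),a[m].min().round(1),a[m].max().round(1))
    else: print(n,'no pin')
E
cat > state.py <<'E'
from pin import *
for n in('scene','wrist','top'): o=ring(n);pin(n)
x,y,_=o['tool_pos'];y0=o['tool_rot'][2];r=o['tool_pos'][:2]-C;t=np.radians(y0)
print(o['tool_pos'],y0,o['force'],'rad',-r@[np.cos(t),np.sin(t)],'s',r@[np.sin(t),-np.cos(t)])
arc(x,y,y0,(y0-180)-1*np.arange(1,14),[.016]*13)
E
python3 state.py; python3 view.py pics/v7.png
```

```text
scene brown 0.0 13.5 mid 6.75
scene brown 181.5 192.5 mid 187.0
scene pin px 32 r 0.0665 ang -4.11 -9.2 0.2
wrist brown 0.5 14.0 mid 7.25
wrist pin px 251 r 0.066 ang -3.04 -9.1 0.6
top brown 3.5 15.0 mid 9.25
top pin px 12 r 0.0645 ang -2.8 -6.1 -1.0
[ 0.55740601 -0.11814759  0.06014676] 6.281772699548105 [ 0.82836885 -0.96315851 -0.12308289] rad 0.04390167376784289 s 0.01593965974318486
[[[-0.0004, -0.0007, 0], 0.017], [[-0.0006, -0.0015, 0], 0.035], [[-0.0009, -0.0023, 0], 0.052], [[-0.0011, -0.003, 0], 0.07], [[-0.0013, -0.0038, 0], 0.087], [[-0.0015, -0.0046, 0], 0.105], [[-0.0017, -0.0054, 0], 0.122], [[-0.0019, -0.0062, 0], 0.14], [[-0.0021, -0.007, 0], 0.157], [[-0.0022, -0.0078, 0], 0.175], [[-0.0023, -0.0086, 0], 0.192], [[-0.0025, -0.0094, 0], 0.209], [[-0.0026, -0.0102, 0], 0.227]]
```

View pics/v7.png

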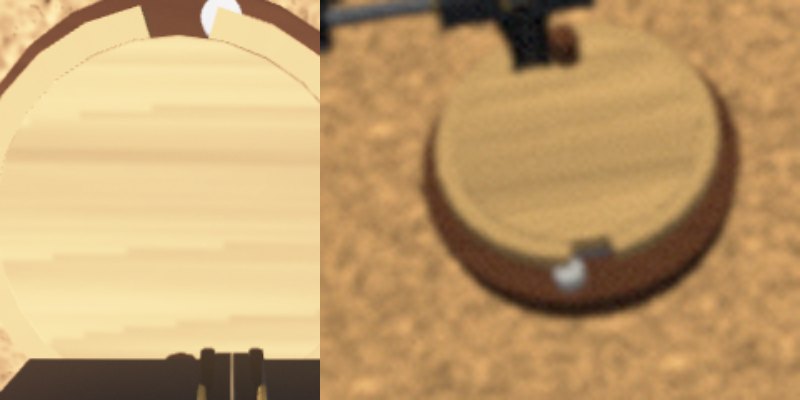

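The pin (wrist crop 222,18) is now entering the notch's right side. About 10° remain; I'll do 9°, then re-measure pin against notch edges.

Call:
move_arm(
  steps=[
    [[-0.0004,-0.0007,0],0.017],
    [[-0.0006,-0.0015,0],0.035],
    [[-0.0009,-0.0023,0],0.052],
    [[-0.0011,-0.003,0],0.07],
    [[-0.0013,-0.0038,0],0.087],
    [[-0.0015,-0.0046,0],0.105],
    [[-0.0017,-0.0054,0],0.122],
    [[-0.0019,-0.0062,0],0.14],
    [[-0.0021,-0.007,0],0.157],
    [[-0.0021,-0.007,0],0.157],
  ],
)

```text
time_s: 19.0
tool_pos: [0.5544, -0.1112, 0.0601]
tool_rot: [-180.0, 0.0, -2.8]
force: [0.9, -0.5, 0.0]
grip_width: 0.0005
```

```bash
python3 state.py; python3 - <<'E'
from h import *
o,c,im,d=cam('wrist');cv2.imwrite('pics/w8.png',cv2.resize(im[40:110,230:340],None,fx=6,fy=6,interpolation=2)[:,:,::-1])
E
```

```text
scene brown 0.0 4.5 mid 2.25
scene brown 174.0 186.0 mid 180.0
scene brown 348.0 359.5 mid 353.75
scene pin px 38 r 0.0651 ang -4.79 -9.5 0.2
wrist brown 0.5 5.0 mid 2.75
wrist pin px 551 r 0.0642 ang -4.63 -10.2 0.9
top pin px 28 r 0.064 ang -5.2 -10.4 0.8
[ 0.55439028 -0.11123358  0.06008735] -2.757032361752741 [0.52899083 0.03032782 0.40257594] rad 0.0441971408395488 s 0.015877874109550365
[[[-0.0001, -0.0006, 0], 0.017], [[-0.0003, -0.0014, 0], 0.035], [[-0.0006, -0.0022, 0], 0.052], [[-0.0008, -0.003, 0], 0.07], [[-0.001, -0.0038, 0], 0.087], [[-0.0012, -0.0046, 0], 0.105], [[-0.0014, -0.0054, 0], 0.122], [[-0.0016, -0.0062, 0], 0.14], [[-0.0018, -0.007, 0], 0.157], [[-0.0019, -0.0078, 0], 0.175], [[-0.002, -0.0086, 0], 0.192], [[-0.0022, -0.0094, 0], 0.209], [[-0.0023, -0.0102, 0], 0.227]]
```

View pics/w8.png

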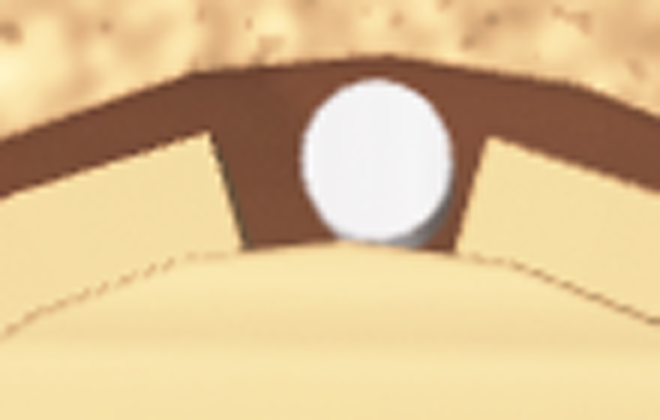

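The pin sits inside the notch, about 1.4° clockwise of its middle. One small push more.

Call:
move_arm(
  steps=[
    [[-0.0001,-0.0005,0],0.012],
    [[-0.0002,-0.0011,0],0.024],
    [[-0.0002,-0.0011,0],0.024],
    [[-0.0002,-0.0011,0],0.024],
  ],
)

```text
time_s: 19.85
tool_pos: [0.5541, -0.1103, 0.0601]
tool_rot: [180.0, 0.0, -4.1]
force: [-0.4, -1.1, 1.1]
grip_width: 0.0004
```

```bash
python3 state.py|head -9; python3 - <<'E'
from h import *
o,c,im,d=cam('wrist');cv2.imwrite('pics/w9.png',cv2.resize(im[40:110,230:340],None,fx=6,fy=6,interpolation=2)[:,:,::-1])
E
```

```text
scene brown 173.0 185.0 mid 179.0
scene brown 350.5 359.5 mid 355.0
scene pin px 40 r 0.0653 ang -4.58 -9.5 0.2
wrist brown 0.0 4.0 mid 2.0
wrist pin px 538 r 0.0642 ang -4.71 -10.0 0.7
top pin px 28 r 0.064 ang -5.2 -10.4 0.8
[ 0.55420045 -0.11027757  0.06007334] -4.140017323734743 [-0.21187554 -1.41233694  0.19077479] rad 0.0440593991608773 s 0.016000145591188945
[[[-0.0002, -0.0008, 0], 0.017], [[-0.0005, -0.0015, 0], 0.035], [[-0.0007, -0.0023, 0], 0.052], [[-0.0009, -0.0031, 0], 0.07], [[-0.0012, -0.0039, 0], 0.087], [[-0.0014, -0.0047, 0], 0.105], [[-0.0016, -0.0055, 0], 0.122], [[-0.0017, -0.0063, 0], 0.14], [[-0.0019, -0.0071, 0], 0.157], [[-0.0021, -0.0079, 0], 0.175], [[-0.0022, -0.0087, 0], 0.192], [[-0.0023, -0.0095, 0], 0.209], [[-0.0024, -0.0103, 0], 0.227]]
```

View pics/w9.png

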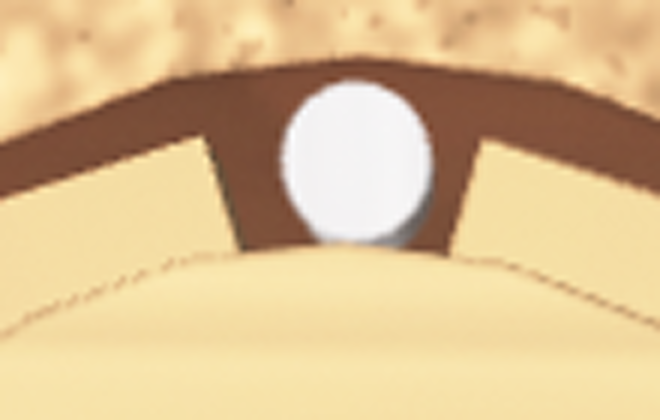

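The pin is centred in the notch within about 0.5 mm once parallax is allowed for. I'll back off, rise, and come down over the lid's centre.

Call:
move_arm(
  steps=[
    [[0,0.006,0],0],
    [[0,0.012,0],0],
    [[0,0.012,-0.02],0],
    [[0,0.012,-0.04],0],
    [[0.01,0.006,-0.045],0],
    [[0.022,-0.002,-0.045],0],
    [[0.034,-0.01,-0.045],0],
    [[0.044,-0.016,-0.045],0],
    [[0.044,-0.016,-0.03],0],
    [[0.044,-0.016,-0.015],0],
    [[0.044,-0.016,-0.005],0],
    [[0.044,-0.016,0.0],0],
    [[0.044,-0.016,0.003],0],
    [[0.044,-0.016,0.003],0],
    [[0.044,-0.016,0.003],0],
  ],
)

```text
time_s: 22.08
tool_pos: [0.5998, -0.0975, 0.0577]
tool_rot: [180.0, -0.1, -4.1]
force: [0.2, -0.1, -0.1]
grip_width: 0.0003
```

```bash
python3 - <<'E'
from pin import *
for n in('scene','wrist'):ring(n,.0605);pin(n)
E
python3 tip.py
```

```text
scene brown 347.5 359.5 mid 353.5
scene pin px 38 r 0.0651 ang -4.79 -9.5 0.2
wrist brown 347.5 351.5 mid 349.5
wrist pin px 441 r 0.0645 ang -4.53 -9.8 0.7
scene (array([ 6,  7, 13, 10,  9, 11, 10, 12, 11, 13, 12,  8,  5]), array([0.069, 0.072, 0.075, 0.078, 0.081, 0.084, 0.087, 0.09 , 0.093,
       0.096, 0.099, 0.102, 0.105, 0.108]))
wrist (array([  5,  62,  83,  88, 130,  98,  92,  84, 103, 123,  99,  90,  79]), array([0.069, 0.072, 0.075, 0.078, 0.081, 0.084, 0.087, 0.09 , 0.093,
       0.096, 0.099, 0.102, 0.105, 0.108]))
[ 0.59956661 -0.09743208  0.05737073] [ 1.79992278e+02 -2.40341293e-02 -4.13259890e+00] [-0.27937979  0.65099951  0.4763617 ]
```

Call:
move_arm(
  steps=[
    [[0,0,0.001],0],
    [[0,0,0.002],0],
    [[0,0,0.003],0],
    [[0,0,0.004],0],
    [[0,0,0.005],0],
    [[0,0,0.006],0],
    [[0,0,0.007],0],
    [[0,0,0.008],0],
    [[0,0,0.008],0],
  ],
)

```text
time_s: 23.5
tool_pos: [0.5994, -0.0975, 0.0499]
tool_rot: [180.0, -0.0, -4.1]
force: [-1.2, 0.7, 4.8]
grip_width: 0.0001
```

Call:
move_arm(
  steps=[
    [[0,0,0.001],0],
    [[0,0,0.002],0],
    [[0,0,0.003],0],
    [[0,0,0.004],0],
    [[0,0,0.005],0],
    [[0,0,0.005],0],
  ],
)

```text
time_s: 24.25
tool_pos: [0.5994, -0.0974, 0.0448]
tool_rot: [180.0, -0.0, -4.1]
force: [-2.2, 0.4, 5.6]
grip_width: 0.0002
```

```bash
cat > lid.py <<'E'
from pin import *
for n in('wrist','scene'):
    o,c,im,d=cam(n);T=pose(o,c)
    v,u=np.mgrid[0:480,0:640].reshape(2,-1);k=(d[v,u]>0);u,v=u[k],v[k]
    P=deproj(c,T,np.c_[u,v],d[v,u]);r=np.hypot(*(P[:,:2]-C).T)
    l=(r>.028)&(r<.054)&(P[:,2]<.072)&(P[:,2]>.05);print(n,l.sum(),'lid z',np.median(P[l][:,2]))
print(o['force'])
E
python3 lid.py
```

```text
wrist 12016 lid z 0.059889944278718646
scene 1123 lid z 0.05880585803628602
[-1.88270486  1.2367349   5.53201734]
```

The lid is down about 6.4 mm, so it is past the pin. Pressing on until the force rises.

Call:
move_arm(
  steps=[
    [[0,0,0.001],0],
    [[0,0,0.002],0],
    [[0,0,0.003],0],
    [[0,0,0.0035],0],
    [[0,0,0.004],0],
    [[0,0,0.004],0],
  ],
)

```text
time_s: 25.1
tool_pos: [0.5995, -0.0974, 0.0419]
tool_rot: [180.0, -0.0, -4.1]
force: [-5.2, 0.9, 11.1]
grip_width: 0.0006
```

```bash
python3 lid.py
```

```text
wrist 12019 lid z 0.057120898325944
scene 1119 lid z 0.05599626316291517
[-4.73846664  0.66620624 12.45497313]
```

The force has risen to 12 N and the lid has stopped at 9.2 mm or more down. I'll press slightly more, then lift straight up.

Call:
move_arm(
  steps=[
    [[0,0,0.001],0],
    [[0,0,0.001],0],
    [[0,0,0.0],0],
    [[0,0,-0.005],0],
    [[0,0,-0.015],0],
    [[0,0,-0.035],0],
    [[0,0,-0.065],0],
    [[0,0,-0.1],0],
    [[0,0,-0.14],0],
    [[0,0,-0.18],0],
    [[0,0,-0.2],0],
    [[0,0,-0.2],0],
    [[0,0,-0.2],0],
  ],
)

```text
time_s: 26.82
tool_pos: [0.5989, -0.0974, 0.2394]
tool_rot: [180.0, 0.1, -4.1]
force: [0.2, 0.1, -0.8]
grip_width: 0.0003
```

```bash
python3 lid.py; python3 - <<'E'
from pin import *
for n in('wrist','scene','top'):
    ring(n,.0605,.056);pin(n)
    o,c,im,d=cam(n);T=pose(o,c)
    if n!='wrist':
      for q in('brush','balm_a'):
        for r in env.cut_out(n,q)[:2]:
            v,u=np.nonzero(r['region']&(d>0));print(n,q,r['conf'],np.median(deproj(c,T,np.c_[u,v],d[v,u]),0).round(4))
    else:w=im
    if n=='scene':s=im
cv2.imwrite('pics/fin.png',np.hstack([cv2.resize(w,(400,300)),cv2.resize(s,(400,300))])[:,:,::-1])
E
```

```text
wrist 5770 lid z 0.057158867276377506
scene 1635 lid z 0.056132920973475886
[ 0.33707193  0.02821629 -0.20330619]
wrist pin px 108 r 0.0641 ang -4.24 -8.9 0.6
scene brown 172.5 184.0 mid 178.25
scene pin px 41 r 0.065 ang -4.75 -9.8 0.2
scene brush 0.96 [ 0.4695 -0.3329  0.0127]
scene balm_a 0.75 [0.5333 0.3845 0.0457]
scene balm_a 0.66 [0.5136 0.2945 0.0426]
top no pin
top brush 0.74 [ 0.4651 -0.3424  0.0137]
top balm_a 0.57 [0.5254 0.384  0.0479]
top balm_a 0.43 [0.5049 0.2924 0.0675]
```

View pics/fin.png

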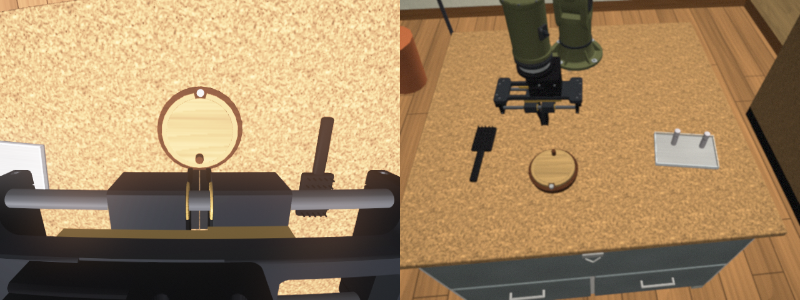

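The lid is down with the pin in its notch, the brush and tubes are unmoved, and the arm is clear.

```bash
python3 -c "
from cell import env
print(env.sign_off())"
```

```text
the job is handed in; nothing more can be done
None
```

I turned the lid about 143° clockwise by pushing the peg with the closed fingertips, then pressed its centre down. The job was handed in at about 27 s of the 64 s allowed, and the sign-off reports no verdict.

**Final checks**
- **Lid height:** the lid face is at 57.2 mm by the wrist camera and 56.1 mm by the scene camera. That is 9.1–9.2 mm lower than those cameras read at the start. The pressing force rose to about 12 N, which fits the lid being on the rim.
- **Notch over pin:** before pressing, the pin was within about 0.5 mm of the notch's middle, and the last picture shows the pin inside the notch. The last automatic checks gave no separate figure for the notch.
- **Bystanders:** in the scene camera the brush and both tubes are within about 1.5 mm of where they were. The top camera puts the brush about 12 mm off, which I take to be the arm hiding part of it.
- **Arm:** it is clear, about 200 mm above where it pressed.

**What went wrong:** my first sweep passed over the peg without touching it. The closed fingertips end about 13 mm behind the TCP, not 8 mm ahead of it as described. On that sweep the TCP's line passed about 5 mm from the peg's axis. By the stated geometry, the grasp point was then inside the forbidden zone around the peg. By the tip height I measured it was about 25 mm above the peg's top, so outside it. I could not confirm which of the two the judging uses.

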